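Open a flip-top reagent bottle

ROBOT

A 6-joint arm with a two-finger parallel gripper is mounted at the origin on the work surface. World frame = base frame: x ahead of the robot, y to its left, z up, the work surface at z = 0. Lengths are in m, angles in rad, forces in N, time in s.
With the tool pointing down it reaches from about 0.375 to 0.975 m from the base axis. Payload 3.8 kg.
Tool frame: the origin (TCP) lies midway between the tips of the shut fingers; the grasp point (between the pads) lies 19 mm behind it; z points along the fingers, y is the direction in which the jaws open and shut (so a half turn about z gives the same grasp; the last joint's range is limited). The gripper opens to 85 mm and grips with 20 to 120 N. Pads are 22 mm wide; open, the fingers measure 114 mm over their backs; the gripper's body (76 mm by 85 mm) begins 54 mm behind the grasp point. The pads swing forward as they close: fully open they stand 13 mm farther back than shut.
Start: joints at [-1.153, 0.264, 1.604, -0, 1.274, -0.037], TCP at [0.297, -0.606, 0.231] pointing down, gripper open.
Joint ranges: [-2.63, 2.63], [-0.94, 2.18], [0.31, 2.57], [-1.31, 4.45], [0, 2.66], [-2.55, 2.55]. Speed limits (rad/s): [2.57, 2.57, 3.14, 3.14, 3.14, 3.14].

INTERFACE

Orientations are given as a rotation vector (axis times angle).
In Python, from workcell import bot gives the robot as it stands. The module is installed in compiled form; this text tells all that it offers.
- The arm moves only by the tool move_arm, never from a script. Its argument "steps" is a list of rows, each a list of 5 numbers: the shift along the tool's x, y, z in mm, then the turn about the tool's z in degrees, then the opening in per cent of the stroke, from 0 (shut) to 100 (fully open). In form: [[tx, ty, tz, turn, claw], ...]. A call has 1 to 20 rows; each row is the pose to reach, as a shift and turn from the pose commanded when the call began, along the tool's axes at that moment; what a row does not reach only later rows make up. A row lasts 1/10 s, in which the tool goes at most 50 mm and 8.59 degrees, less where a joint would pass 70% of its speed; a pose out of reach is approached as far as the arm can. A call with a gripper value outside its range is refused whole. The fingers move at their own pace and stop on an object; "newtons" is the grip in N (left out, the last holds). Time passes only in rows, so rows that repeat a pose let the fingers close. It gives the time, the measured TCP pose, the force and the opening at its end, in the units of the state.
- bot.read_state(): the state, without advancing time (a new reading comes with each control period).
- bot.read_camera(name): name is "scene" or "top"; returns a dict with "pixels" (384x512x3 uint8, red, green, blue), "depth" (384x512 float32, m along the optical axis (not along the pixel's ray), 0 where there is no reading), "fovy" (degrees; the focal length in pixels is half the picture's height over the tangent of half this angle, whatever the lens; pixels are square), "cx", "cy" (the principal point, pixels), "xyz" and "attitude" of the camera in the world. Camera axes: x right, y up, looking along -z (the intrinsics and any distortion apply to the point x, -y, -z); pixel columns grow to the right and rows downward; lengths in m; the calibration is good to about 2 mm. A picture is of the moment at which its call begins.
- bot.finish_job(): hands the job in, once; it reports no verdict.
The state is a dict: "time": time; "q": joint angles; "joint_vel": joint speeds; "joint_torque": joint torques, N m; "tool_pos": TCP position; "tcp_rot": TCP orientation; "wrist_force": force on the tool from outside, world axes, zero at the start; "torque": the same for the moment, N m; "width": opening from 0.0 (shut) to 1.0 (fully open).
Only numpy, scipy, OpenCV 4.12 (cv2) and the standard library are available. Lean on these libraries where they do the work, as an engineer would, in place of code of your own. Each camera call takes 0.05 s, during which the arm holds its last target.

TASK

Open the squat white reagent bottle that stands in its bench holder: flip its orange tab right back out of the way, then gently unscrew the green cap beneath it anticlockwise until you feel its stop, and lift it off. Neither force the cap against the stop nor pull at it before it is free. Set the cap down gently, grip bar up, in the empty steel dish, with the tab left open and everything else left where it stands.

Things in the scene. Friction and masses are not known exactly. Their poses are not given: they have to be found in the camera images.
- bottle: White squat bottle, 100 mm across, fixed in a bench holder with a dark square foot of 130 mm. Origin: centre of the foot's underside, z up, on the cap's screw axis. Shoulder 80 to 96 mm up; neck 70 mm across, rim 123 mm up. Two hinge posts for the tab stand on its +x side (x = 46 to 54 mm, 160 mm high, 36 mm over their outsides). The thread's stop is inside the neck, unseen, its angle differs.
- tab (a joint): Orange flip-top tab, a straight strip 18 mm wide, 6 mm thick, hinged on the bottle. 0 = closed, level, 3 mm above the cap's bar; 2.5 = fully back at its stop. Its stiff hinge (0.12 N m) lets it stay wherever it is left. Right back means past 1.8 rad.
- tab_lip (a point): Point in the tab near its free end, mid width and thickness, 94 mm from the hinge (the strip ends 104 mm from it). Closed, it is 158 mm above the table, at x = -44 mm of the bottle, beyond the neck, with 60 mm of free space below: the strip can be pinched by its two sides (18 mm) from above. y axis: the hinge line; -x axis: from hinge to free end.
- tab_hinge (a point): Middle of the tab's hinge line, 50 mm to +x of the bottle's axis, 158 mm above the table. y axis: the hinge line. The free end moves up from the bottle's -x side, over the top and down towards its +x side.
- cap_bar (a point): Centre (half-way up) of the grip bar on the green screw cap: 14 mm thick along the point's x, 46 mm long along y, 20 mm high; z up. The cap (90 g) is a disc 66 mm across, 8 mm thick, its top 10 mm below this point; its foot (plug 39 mm across, two lugs spanning 55 mm along y) is 32.5 mm below. Screwed on, this point is 142.5 mm above the table. 2 mm of play sideways, 1.5 mm down.
- cap: The green cap; origin at the centre of its plug's underside, axes as cap_bar. Unscrews anticlockwise (from above) with under 0.15 N m, by 0.4 to 1.3 rad (differs, unseen) to a hard stop; free only within 0.1 rad of it: a sprung seal (4 N) lifts it up to 4 mm and it comes straight out (13 mm). Breaks at over 55 N on thread or stop (about 0.9 N m of turning, 0.06 rad past the first touch) or if pulled early.
- dish: Round steel dish, fixed, empty, 116 mm across, 12 mm high, wall 3 mm, floor 4 mm above the table. Origin: centre of its underside. Setting the cap down with over 40 N, or letting it fall 10 mm or more, is not gentle.
- marker: Bystander: blue marker pen lying flat, 135 x 13 x 13 mm, near the middle. Origin: centre of its underside. Leave it where it stands.
- tape: Bystander: yellow roll of tape lying flat, 56 mm across, 18 mm high. Origin: centre of its underside. Leave it where it stands.
- jar: Bystander: small jar with a red lid, 60 mm across, 75 mm high. Origin: centre of its underside. Leave it where it stands.
- minirack: Bystander: yellow tube rack with short tubes, 55 x 120 mm, 72 mm high. Origin: centre of its underside. Leave it where it stands.
- flask: Bystander: bottle with a plain blue cap, 60 mm across, 120 mm high. Origin: centre of its underside. Leave it where it stands.
- beaker: Bystander: glass beaker, 68 mm across, 75 mm high. Origin: centre of its underside. Leave it where it stands.
Things that resemble listed ones, but are neither listed nor needed, are in the scene too. Of the things that look like the cap, the larger one is meant. Of the things shaped like the dish, the steel one is meant.

How it is judged:
By the outcome, as a careful person would: the job done as asked, in the order asked, and still so for the second after the job is handed in, with the robot touching nothing.
It also fails if it takes over 72 s, if anything falls off the work surface, if the arm or the gripper's body presses on something with over 40 N, if the wrist force passes 120 N, or if a joint passes its speed limit or range.

## Working session

There is one attempt and no reset: what is moved stays moved. The work goes in short steps, Python scripts to look and compute and a tool call to move; the robot and the scene stay as the last step left them, time stands still between calls to the robot, and variables do not carry over. Pictures are saved under pics/ and viewed, and the job is handed in when it is done.

Besides the shell and the picture viewer there is one more tool, called after "Call:" in YAML: its name, and indented under it one key for each argument. move_arm: Moves the arm, as the interface text tells. Its arguments: {"type":"object","properties":{"steps":{"type":"array","items":{"type":"array","items":{"type":"number"}}},"newtons":{"type":"number"}},"required":["steps"]}

```bash
mkdir -p pics
cat > h.py <<'E'
import numpy as np, cv2
from workcell import bot
def cam(n):
    c=bot.read_camera(n); return c
def save(c,name,box=None,scale=1):
    p=c["pixels"][:,:,::-1]
    if box: x0,y0,x1,y1=box; p=p[y0:y1,x0:x1]
    if scale!=1: p=cv2.resize(p,None,fx=scale,fy=scale,interpolation=cv2.INTER_CUBIC)
    cv2.imwrite("pics/"+name,p)
E
python3 - <<'E'
from h import *
import pickle
print(bot.read_state())
for n in("scene","top"):
    c=cam(n); pickle.dump(c,open(n+"0.pkl","wb")); save(c,n+"0.png",None,1.5)
    print({k:v for k,v in c.items() if k not in("pixels","depth")}, c.keys())
E
```

```text
{'time': 0.0, 'q': array([-1.15288036e+00,  2.64780501e-01,  1.60536416e+00,  6.72626016e-06,
        1.27366834e+00, -3.69041724e-02]), 'joint_vel': array([-2.57092350e-05, -9.96983283e-04,  1.59395694e-03, -5.32983377e-04,
        6.63485096e-04,  3.01581013e-04]), 'joint_torque': array([-3.41455074e-03, -5.15123892e+01, -3.67313039e+01,  5.54910741e-05,
        1.31290656e-02,  6.21314967e-06]), 'tool_pos': array([ 0.2962353 , -0.60572637,  0.22994889]), 'tcp_rot': array([-3.05858328e+00, -7.07793038e-01,  6.50049348e-04]), 'wrist_force': array([0.37858172, 0.61504949, 0.31082414]), 'torque': array([ 0.02614161, -0.02360998, -0.010229  ]), 'width': 1.0010905777958745}
{'fovy': 53.2121918812901, 'cx': 251.83518544039782, 'cy': 189.8886424039029, 'xyz': array([1.14789372, 0.10195234, 0.77995259]), 'attitude': array([0.56953711, 0.65299974, 1.62094219])} dict_keys(['pixels', 'depth', 'fovy', 'cx', 'cy', 'xyz', 'attitude'])
{'fovy': 42.26249511528226, 'cx': 248.29131791021652, 'cy': 192.54249093467337, 'xyz': array([0.34265859, 0.0033735 , 1.54534788]), 'attitude': array([ 0.07294407, -0.09144932, -1.54020231])} dict_keys(['pixels', 'depth', 'fovy', 'cx', 'cy', 'xyz', 'attitude'])
```

View pics/scene0.png

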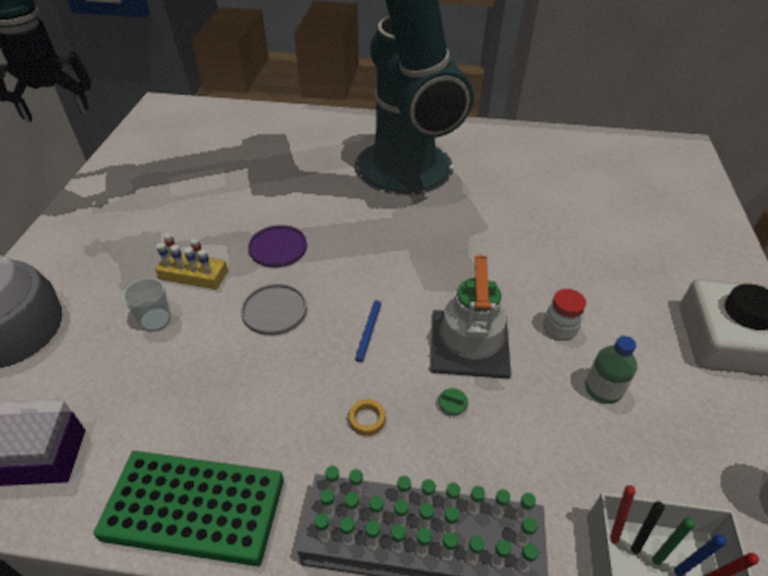

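View pics/top0.png

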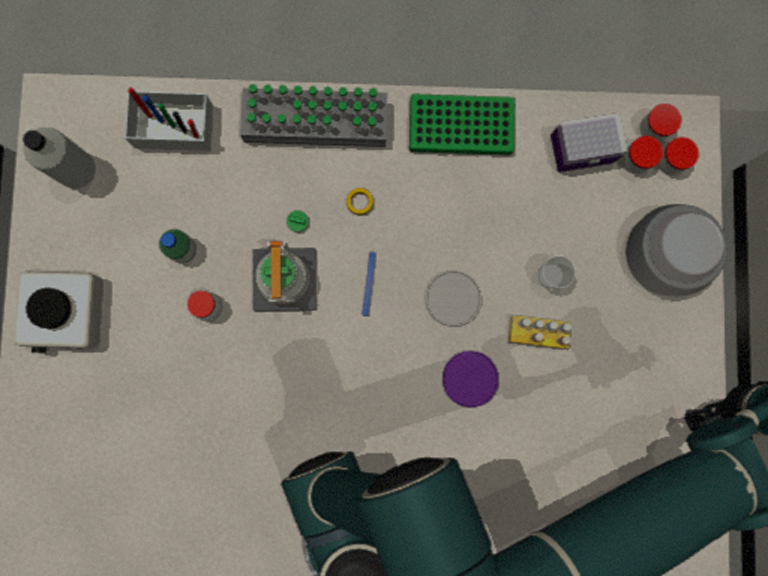

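The scene image shows the bottle with its orange tab at (480,285), and the top image shows it at (276,270). Both are 1.5x pixels.

Lookalikes in the top view:
- **Cap:** the large green cap under the tab is at (276,270). The small loose green cap at (298,221) is the decoy.
- **Dish:** the steel dish is at (453,299). The purple one at (470,379) is the decoy.

I choose the large cap and the steel dish.

```bash
cat >> h.py <<'E'
from scipy.spatial.transform import Rotation as R
def cloud(c):
    H,W=c["depth"].shape; f=H/2/np.tan(np.radians(c["fovy"])/2)
    v,u=np.mgrid[:H,:W]; d=c["depth"]
    P=np.stack([(u-c["cx"])/f*d,-(v-c["cy"])/f*d,-d],-1)
    return P@R.from_rotvec(c["attitude"]).as_matrix().T+c["xyz"]
def hsv(c): return cv2.cvtColor(c["pixels"],cv2.COLOR_RGB2HSV)
E
python3 - <<'E'
from h import *
import pickle
for n in("scene","top"):
    c=pickle.load(open(n+"0.pkl","rb"));P=cloud(c);h=hsv(c)
    print(n)
    tb={"scene":(slice(150,300),slice(270,360)),"top":(slice(140,230),slice(150,230))}[n]
    valid=c["depth"]>0
    # table plane
    m=valid&(abs(P[...,2])<.03)&(h[...,1]<60); 
    q=P[m&(P[...,0]>.3)&(P[...,0]<.9)&(abs(P[...,1])<.4)]; A=np.c_[q[:,:2],np.ones(len(q))]; k=np.linalg.lstsq(A,q[:,2],rcond=None)[0]; print("plane",k, np.std(q[:,2]-A@k))
    def rep(name,m):
        q=P[m&valid]
        if len(q): print(name,len(q),"med",np.median(q,0).round(4),"lo",np.percentile(q,3,axis=0).round(4),"hi",np.percentile(q,97,axis=0).round(4))
    M=np.zeros(valid.shape,bool);M[tb]=1
    org=M&(h[...,0]>6)&(h[...,0]<18)&(h[...,1]>170)
    rep("orange",org)
    q=P[org&valid]; q=q[(q[:,2]>.12)]; 
    r=cv2.minAreaRect((q[:,:2]*1000).astype(np.float32)); print(r)
    g=M&(h[...,0]>45)&(h[...,0]<85)&(h[...,1]>100)
    rep("green hi",g&(P[...,2]>.1)); rep("green lo",g&(P[...,2]<.06))
    dk=M&(h[...,2]<75)&(P[...,2]<.03)
    q=P[dk&valid]; print("foot",len(q),cv2.minAreaRect((q[:,:2]*1000).astype(np.float32)),np.median(q[:,2]))
save(pickle.load(open("top0.pkl","rb")),"b_top.png",(155,140,225,220),8)
save(pickle.load(open("scene0.pkl","rb")),"b_sc.png",(270,160,350,260),6)
E
```

```text
scene
plane [0.00039689 0.00046045 0.00118062] 0.003984462451581281
orange 229 med [0.5301 0.1716 0.1613] lo [0.4752 0.1643 0.1587] hi [0.574  0.1793 0.1638]
((522.0689697265625, 171.29507446289062), (106.75820922851562, 19.59630012512207), 2.749889373779297)
green hi 179 med [0.5273 0.1577 0.1335] lo [0.509  0.1416 0.1304] hi [0.5453 0.2009 0.1541]
green lo 198 med [0.6491 0.1492 0.0164] lo [0.6276 0.1307 0.0128] hi [0.6639 0.1675 0.0309]
foot 998 ((563.1402587890625, 172.20631408691406), (204.7464599609375, 129.31893920898438), 2.4476821422576904) 0.0144019007933609
top
plane [0.00122265 0.00115651 0.00069288] 0.004596024092182021
orange 216 med [0.5201 0.1717 0.1618] lo [0.4708 0.1634 0.156 ] hi [0.5717 0.1804 0.1668]
((520.677490234375, 169.9136505126953), (104.50374603271484, 21.763765335083008), 5.347329139709473)
green hi 199 med [0.5201 0.1598 0.1343] lo [0.4957 0.142  0.1284] hi [0.5459 0.1994 0.1559]
green lo 147 med [0.6415 0.1483 0.0175] lo [0.6237 0.13   0.0092] hi [0.6615 0.1673 0.0326]
foot 584 ((547.8103637695312, 171.79541015625), (186.4565887451172, 128.47232055664062), 2.340956449508667) 0.014612388133510512
```

```bash
ls pics
```

```text
b_sc.png
b_top.png
scene0.png
top0.png
```

View pics/b_top.png

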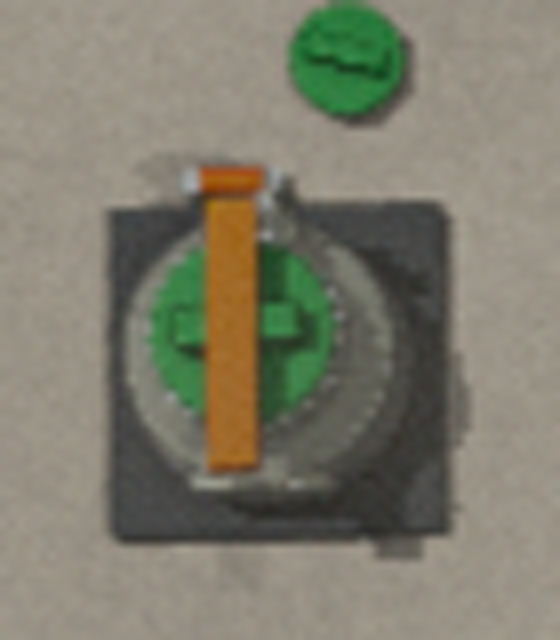

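View pics/b_sc.png

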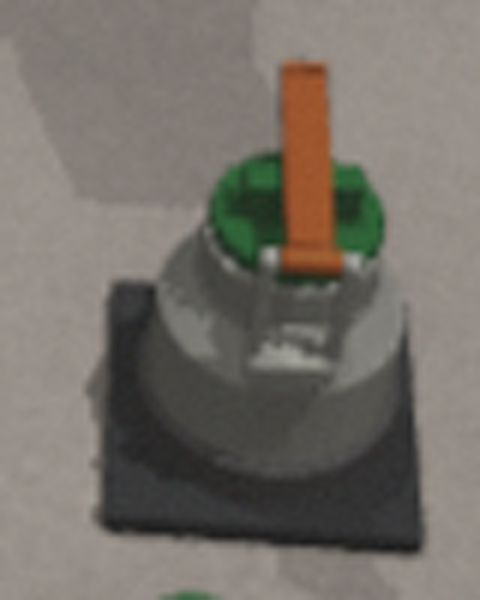

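Run:
```python
from h import *
import pickle
for n in("scene","top"):
    c=pickle.load(open(n+"0.pkl","rb"));P=cloud(c);h=hsv(c);valid=c["depth"]>0
    x,y,z=P[...,0],P[...,1],P[...,2]
    near=(abs(x-.52)<.11)&(abs(y-.171)<.11)&valid
    print(n)
    org=near&(h[...,0]>6)&(h[...,0]<18)&(h[...,1]>150)&(z>.15)
    q=P[org]; k=np.polyfit(q[:,0],q[:,1],1); print("tab line slope",k[0],"y@.476",np.polyval(k,.476),"y@.52",np.polyval(k,.52),"y@.57",np.polyval(k,.57),"x range",np.sort(q[:,0])[[0,3,8,-9,-4,-1]].round(4))
    kz=np.polyfit(q[:,0],q[:,2],1); print(" z slope",kz)
    ft=near&(z<.03)&(z>.0)&(h[...,2]<80)
    q=P[ft]; print("foot",len(q),cv2.minAreaRect((q[:,:2]*1000).astype(np.float32)),np.percentile(q,[1,99],axis=0).round(3).tolist(),np.median(q[:,2]))
    g=near&(h[...,0]>45)&(h[...,0]<85)&(h[...,1]>90)
    b=g&(z>.145)&(z<.16); q=P[b]; print("bar",len(q),q[:,:2].mean(0),cv2.minAreaRect((q[:,:2]*1000).astype(np.float32)),np.median(q[:,2]))
    d=g&(z>.125)&(z<.14); q=P[d]; print("disc",len(q),cv2.minEnclosingCircle((q[:,:2]*1000).astype(np.float32)),np.median(q[:,2]),np.percentile(q,[1,99],axis=0).round(3).tolist())
    # objects by height off the table
    m=(valid&(z>.006)&(x>.3)&(x<.85)&(y>-.45)&(y<.45)&(z<.2)).astype(np.uint8)
    N,L,S,C=cv2.connectedComponentsWithStats(m)
    for i in range(1,N):
        if S[i,4]>40:
            q=P[L==i]; print(S[i,:].tolist(),"mean",q.mean(0).round(3),"lo",np.percentile(q,2,axis=0).round(3),"hi",np.percentile(q,98,axis=0).round(3))
```

```text
scene
tab line slope 0.04586245540176591 y@.476 0.16890681294332643 y@.52 0.17092476098100412 y@.57 0.17321788375109243 x range [0.4687 0.4711 0.4753 0.5743 0.575  0.5753]
 z slope [0.00238472 0.15993293]
foot 933 ((522.092041015625, 170.29360961914062), (128.958740234375, 129.52674865722656), 2.5599257946014404) [[0.467, 0.106, 0.002], [0.588, 0.236, 0.029]] 0.014326505998372596
bar 57 [0.52368059 0.16601029] ((520.8890380859375, 170.2904052734375), (15.760332107543945, 44.87388229370117), 10.47732162475586) 0.151825365910769
disc 148 ((523.2110595703125, 171.5019073486328), 32.36031723022461) 0.13291867391173012 [[0.499, 0.141, 0.128], [0.548, 0.203, 0.138]]
[82, 155, 70, 66, 1909] mean [ 0.485 -0.365  0.045] lo [ 0.408 -0.413  0.008] hi [ 0.576 -0.298  0.081]
[165, 154, 39, 23, 144] mean [ 0.353 -0.218  0.01 ] lo [ 0.301 -0.274  0.006] hi [ 0.385 -0.162  0.015]
[287, 170, 54, 82, 2945] mean [0.549 0.167 0.075] lo [0.475 0.109 0.01 ] hi [0.585 0.232 0.162]
[161, 189, 43, 33, 291] mean [ 0.493 -0.179  0.01 ] lo [ 0.436 -0.236  0.006] hi [ 0.549 -0.124  0.015]
[362, 192, 29, 35, 721]
[... 2439 characters left out ...]
4, 365] mean [ 0.548 -0.388  0.044] lo [ 0.514 -0.414  0.006] hi [ 0.576 -0.351  0.079]
[284, 180, 37, 25, 130] mean [ 0.521 -0.198  0.01 ] lo [ 0.48  -0.236  0.006] hi [ 0.549 -0.13   0.016]
[283, 193, 24, 25, 99] mean [ 0.467 -0.157  0.01 ] lo [ 0.436 -0.19   0.006] hi [ 0.503 -0.123  0.016]
[124, 194, 24, 20, 375] mean [0.457 0.321 0.064] lo [0.431 0.298 0.016] hi [0.484 0.351 0.081]
[303, 203, 18, 14, 73] mean [ 0.455 -0.207  0.01 ] lo [ 0.437 -0.232  0.006] hi [ 0.475 -0.187  0.017]
[338, 209, 44, 24, 748] mean [ 0.425 -0.351  0.042] lo [ 0.398 -0.411  0.012] hi [ 0.455 -0.297  0.084]
[292, 233, 42, 29, 290] mean [ 0.343 -0.21   0.009] lo [ 0.302 -0.275  0.006] hi [ 0.382 -0.161  0.018]
```

The crops confirm the choice. The large cap sits under the tab at z≈0.133, and the hinge is on the far (+x) side. Estimated poses:
- **Bottle:** (0.5205, 0.171), yaw about 0.042
- **Lip:** (0.476, 0.169)
- **Dish:** (0.4925, -0.180)

I'll work out the first move now.

```bash
cat >> h.py <<'E'
def rel(x,y,z,yaw_deg,turn_hint=0):
    """tool-axis shift (mm) and turn(deg) to world TCP target with tool-y at yaw_deg"""
    s=bot.read_state(); M=R.from_rotvec(s["tcp_rot"]).as_matrix()
    d=M.T@(np.array([x,y,z])-s["tool_pos"])*1000
    yaw=np.degrees(np.arctan2(M[1,1],M[0,1]))
    t=-(yaw_deg-yaw); t=(t+90)%180-90
    return d.round(1),round(t,1)
def st():
    s=bot.read_state(); M=R.from_rotvec(s["tcp_rot"]).as_matrix()
    print("t",s["time"],"p",s["tool_pos"].round(4),"yaw",np.degrees(np.arctan2(M[1,1],M[0,1])).round(2),"tilt",M[:,2].round(4),"F",s["wrist_force"].round(2),"T",s["torque"].round(3),"w",round(s["width"],3),"q6",s["q"][5].round(3))
E
python3 - <<'E'
from h import *
st(); print(rel(.476,.169,.27,-87.6), rel(.476,.169,.139,-87.6))
E
```

```text
t 0.1 p [ 0.2963 -0.6058  0.2301] yaw -63.94 tilt [-8.0e-04  1.9e-03 -1.0e+00] F [-0.03 -0.64 -0.4 ] T [ 0.044  0.027 -0.008] w 1.003 q6 -0.037
(array([ 501.8, -617.1,  -38.6]), np.float64(23.7)) (array([ 501.8, -616.9,   92.4]), np.float64(23.7))
```

Call:
move_arm:
  steps:
    - [10,-12,-20,2,100]
    - [30,-37,-40,4,90]
    - [60,-74,-40,6,80]
    - [90,-111,-40,8,70]
    - [120,-148,-40,10,60]
    - [150,-185,-40,12,50]
    - [180,-222,-40,14,50]
    - [210,-259,-40,16,50]
    - [240,-296,-40,18,50]
    - [270,-333,-40,20,50]
    - [300,-370,-40,22,50]
    - [330,-407,-40,23.7,50]
    - [360,-444,-40,23.7,50]
    - [390,-481,-40,23.7,50]
    - [420,-518,-40,23.7,50]
    - [450,-553,-40,23.7,50]
    - [475,-584,-40,23.7,50]
    - [492,-605,-40,23.7,50]
    - [500,-615,-40,23.7,50]
    - [502,-617,-40,23.7,50]

```text
time: 2.1
tool_pos: [0.4762, 0.1693, 0.2707]
tcp_rot: [3.14, 0.068, -0.002]
wrist_force: [0.5, 0.3, -0.2]
width: 0.498
```

Run:
```python
from h import *
st(); print(rel(.476,.1692,.139,-87.6))
c=cam("scene"); save(c,"s1.png",(200,60,400,260),3)
c=cam("top"); save(c,"t1.png",(130,100,280,250),4);
```

```text
t 2.1 p [0.4762 0.1693 0.2707] yaw -87.53 tilt [-1.1e-03 -5.0e-04 -1.0e+00] F [ 0.5   0.35 -0.24] T [-0.     0.029  0.048] w 0.498 q6 1.82
(array([-1.000e-01,  0.000e+00,  1.317e+02]), np.float64(0.1))
```

View pics/s1.png

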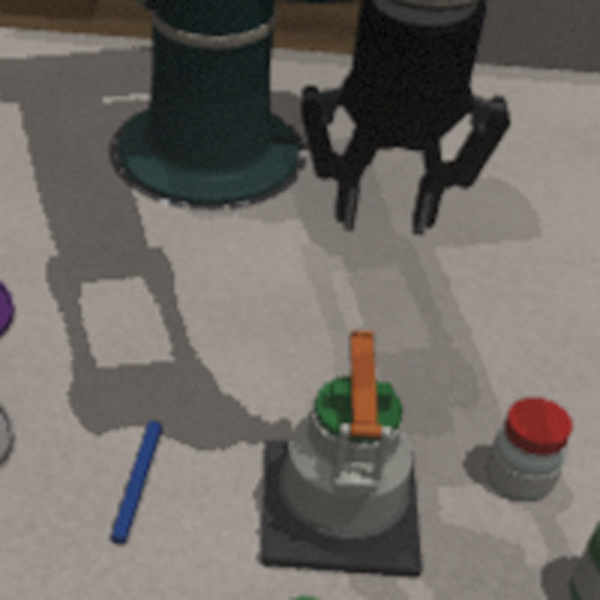

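Call:
move_arm:
  steps:
    - [0,0,15,0,50]
    - [0,0,40,0,50]
    - [0,0,65,0,50]
    - [0,0,85,0,50]

```text
time: 2.6
tool_pos: [0.4752, 0.1666, 0.1838]
tcp_rot: [3.14, 0.061, -0.003]
wrist_force: [-0.5, 0.6, 0.0]
width: 0.503
```

Run:
```python
from h import *
st(); print(rel(.476,.1692,.139,-87.6))
c=cam("scene"); save(c,"s2.png",(260,110,380,230),5)
```

```text
t 2.6 p [0.4752 0.1666 0.1838] yaw -87.76 tilt [-2.e-03 -9.e-04 -1.e+00] F [-0.48  0.59  0.02] T [ 0.031 -0.041 -0.033] w 0.503 q6 1.82
(array([ 0.9, -2.6, 44.7]), np.float64(-0.2))
```

View pics/s2.png

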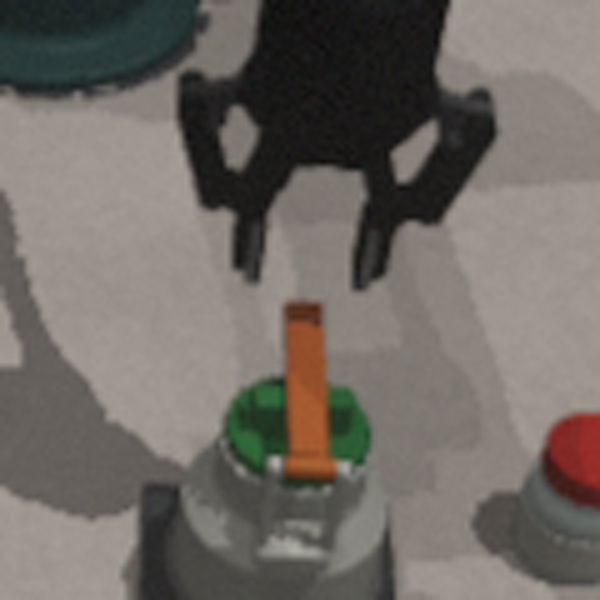

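Run:
```python
from h import *
for i in range(3):
    cam("top"); st()
print(rel(.476,.1692,.139,-87.6))
```

```text
t 2.7 p [0.4733 0.1661 0.1818] yaw -87.75 tilt [-0.0075 -0.0025 -1.    ] F [-1.05 -0.38 -0.08] T [-0.004  0.013 -0.02 ] w 0.498 q6 1.82
t 2.75 p [0.4746 0.1667 0.184 ] yaw -87.74 tilt [-0.0044 -0.0015 -1.    ] F [ 0.19 -0.35  0.58] T [ 0.006  0.013 -0.001] w 0.498 q6 1.82
t 2.8 p [0.4759 0.1673 0.1857] yaw -87.73 tilt [-1.4e-03 -6.0e-04 -1.0e+00] F [-0.5   0.04  0.22] T [ 0.038 -0.014 -0.049] w 0.502 q6 1.82
(array([ 0.2, -1.9, 46.7]), np.float64(-0.1))
```

Call:
move_arm:
  steps:
    - [0,-2.3,10,0,50]
    - [0.3,-2.3,20,0,50]
    - [0.3,-2.3,30,0,50]
    - [0.3,-2.3,40,0,50]
    - [0.3,-2.3,45,0,50]
    - [0.3,-2.3,46,0,50]
    - [0.3,-2.3,46,0,50]
    - [0.3,-2.3,46,0,50]

```text
time: 3.6
tool_pos: [0.477, 0.1709, 0.1407]
tcp_rot: [-3.141, -0.065, -0.001]
wrist_force: [0.5, -0.4, 1.0]
width: 0.5
```

Run:
```python
from h import *
st(); cam("top"); st(); print(rel(.476,.1692,.139,-87.6))
c=cam("scene"); save(c,"s3.png",(260,110,380,230),5)
```

```text
t 3.6 p [0.477  0.1709 0.1407] yaw -87.63 tilt [ 7.e-04  2.e-04 -1.e+00] F [ 0.52 -0.38  1.03] T [-0.01   0.005 -0.079] w 0.5 q6 1.824
t 3.65 p [0.4771 0.1709 0.1408] yaw -87.64 tilt [ 1.e-03  3.e-04 -1.e+00] F [-0.08  0.18  0.47] T [-0.012 -0.013  0.054] w 0.5 q6 1.824
(array([-1.2,  1.6,  1.8]), np.float64(-0.0))
```

View pics/s3.png

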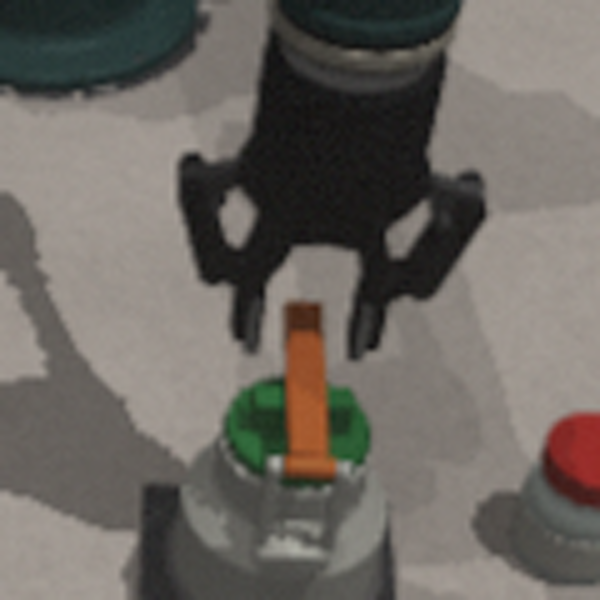

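The fingers straddle the tab end, with their tips at (258,345) and (352,350) and the tab end at (302,315). I'm closing gently with a 1 mm trim.

Call:
move_arm:
  newtons: 20
  steps:
    - [-0.5,1,1,0,35]
    - [-0.5,1,1,0,20]
    - [-0.5,1,1,0,10]
    - [-0.5,1,1,0,10]
    - [-0.5,1,1,0,10]
    - [-0.5,1,1,0,10]

```text
time: 4.3
tool_pos: [0.4762, 0.1696, 0.1394]
tcp_rot: [3.141, 0.065, -0.0]
wrist_force: [-0.8, -1.5, 1.4]
width: 0.204
```

Run:
```python
from h import *
st(); cam("top"); st()
# arc
s=bot.read_state(); M=R.from_rotvec(s["tcp_rot"]).as_matrix(); p=s["tool_pos"]
g=p+np.array([0,0,.019]); hx=np.array([.5205,.171,0])+.05*np.array([np.cos(.042),np.sin(.042),0]); print("hinge",hx)
e=np.array([np.cos(.042),np.sin(.042),0]); r=(hx-g)@e; print("r",r, "gz",g[2])
th0=0
for th in np.arange(.1,2.41,.1):
    dx=r*(1-np.cos(th)); dz=r*np.sin(th)
    print(th.round(2),(M.T@(e*dx+np.array([0,0,dz]))*1000).round(1))
```

```text
t 4.3 p [0.4762 0.1696 0.1394] yaw -87.64 tilt [-0.e+00 -1.e-04 -1.e+00] F [-0.83 -1.48  1.4 ] T [-0.085  0.081  0.065] w 0.204 q6 1.823
t 4.35 p [0.4762 0.1697 0.1394] yaw -87.64 tilt [-0.e+00 -1.e-04 -1.e+00] F [ 0.26 -1.4   1.98] T [-0.117  0.123  0.026] w 0.207 q6 1.823
hinge [0.57045591 0.17309938 0.        ]
r 0.09434288395465158 gz 0.15837579994934267
0.1 [ 0.5  0.  -9.4]
0.2 [  1.9   0.  -18.7]
0.3 [  4.2   0.  -27.9]
0.4 [  7.4  -0.  -36.7]
0.5 [ 11.5  -0.  -45.2]
0.6 [ 16.5  -0.  -53.3]
0.7 [ 22.2  -0.  -60.8]
0.8 [ 28.6  -0.  -67.7]
0.9 [ 35.7  -0.  -73.9]
1.0 [ 43.4  -0.  -79.4]
1.1 [ 51.5  -0.  -84.1]
1.2 [ 60.2  -0.  -87.9]
1.3 [ 69.1  -0.  -90.9]
1.4 [ 78.3  -0.  -93. ]
1.5 [ 87.7  -0.1 -94.1]
1.6 [ 97.1  -0.1 -94.3]
1.7 [ 1.065e+02 -1.000e-01 -9.360e+01]
1.8 [ 1.158e+02 -1.000e-01 -9.190e+01]
1.9 [ 1.248e+02 -1.000e-01 -8.930e+01]
2.0 [ 1.336e+02 -1.000e-01 -8.580e+01]
2.1 [ 1.42e+02 -1.00e-01 -8.14e+01]
2.2 [ 1.499e+02 -1.000e-01 -7.630e+01]
2.3 [ 1.572e+02 -1.000e-01 -7.040e+01]
2.4 [ 1.639e+02 -1.000e-01 -6.370e+01]
```

Width is about 17.5 mm, so the tab is pinched. Now the arc, first half.

Call:
move_arm:
  steps:
    - [0.5,0,-9.4,0,10]
    - [1.9,0,-18.7,0,10]
    - [4.2,0,-27.9,0,10]
    - [7.4,0,-36.7,0,10]
    - [11.5,0,-45.2,0,10]
    - [16.5,0,-53.3,0,10]
    - [22.2,0,-60.8,0,10]
    - [28.6,0,-67.7,0,10]
    - [28.6,0,-67.7,0,10]

```text
time: 5.25
tool_pos: [0.5062, 0.1711, 0.2086]
tcp_rot: [-3.141, -0.064, -0.003]
wrist_force: [-3.3, -0.4, 2.5]
width: 0.207
```

Run:
```python
from h import *
st(); 
c=cam("scene"); save(c,"s4.png",(260,70,380,230),4)
st()
```

```text
t 5.25 p [0.5062 0.1711 0.2086] yaw -87.65 tilt [ 2.e-03  5.e-04 -1.e+00] F [-3.27 -0.44  2.48] T [0.026 0.625 0.053] w 0.207 q6 1.809
t 5.3 p [0.506  0.1711 0.2084] yaw -87.66 tilt [ 2.1e-03  5.0e-04 -1.0e+00] F [-2.2  -0.45  3.5 ] T [-0.068  0.458  0.   ] w 0.2 q6 1.809
```

View pics/s4.png

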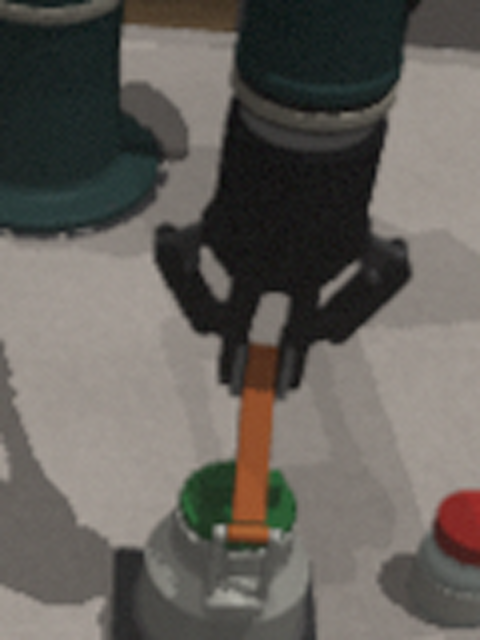

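The tab is rising in the grip at (260,400) with low forces. Continuing the arc to 2.3 rad.

Call:
move_arm:
  steps:
    - [7.1,0,-6.2,0,10]
    - [14.8,0,-11.7,0,10]
    - [22.9,0,-16.4,0,10]
    - [31.6,0,-20.2,0,10]
    - [40.5,0,-23.2,0,10]
    - [49.7,0,-25.3,0,10]
    - [59.1,0,-26.4,0,10]
    - [68.5,0,-26.6,0,10]
    - [77.9,0,-25.9,0,10]
    - [87.2,0,-24.2,0,10]
    - [96.2,0,-21.6,0,10]
    - [105,0,-18.1,0,10]
    - [113.4,0,-13.7,0,10]
    - [121.3,0,-8.6,0,10]
    - [128.6,0,-2.7,0,10]
    - [128.6,0,-2.7,0,10]

```text
time: 6.9
tool_pos: [0.639, 0.177, 0.2122]
tcp_rot: [-3.139, -0.064, -0.018]
wrist_force: [4.5, 2.4, 7.1]
width: 0.19
```

Run:
```python
from h import *
st(); 
c=cam("scene"); save(c,"s5.png",(250,70,400,260),4)
st()
```

```text
t 6.9 p [0.639  0.177  0.2122] yaw -87.66 tilt [ 0.0115  0.0022 -0.9999] F [4.54 2.42 7.08] T [ 0.5   -0.625  0.05 ] w 0.19 q6 1.763
t 6.95 p [0.6387 0.1769 0.2124] yaw -87.66 tilt [ 0.0114  0.0022 -0.9999] F [4.46 3.59 5.91] T [ 0.466 -0.637  0.012] w 0.194 q6 1.763
```

View pics/s5.png

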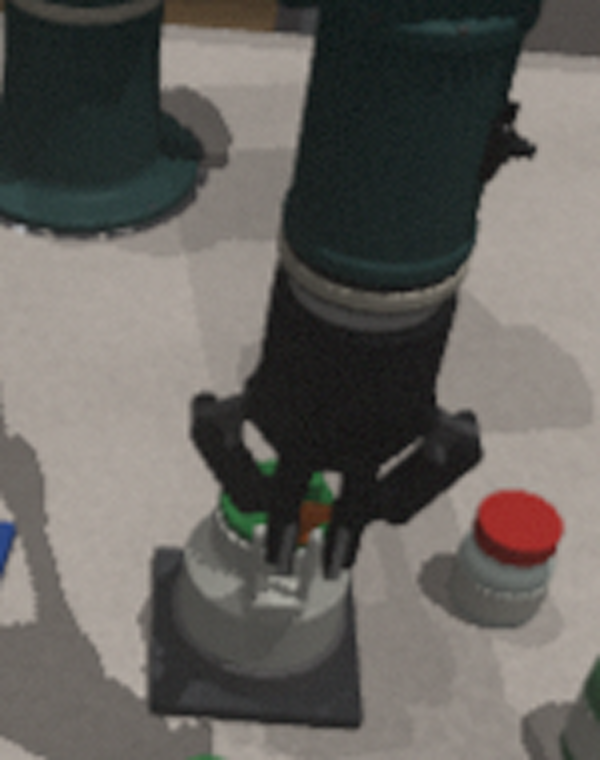

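Call:
move_arm:
  steps:
    - [0,0,0,0,35]
    - [0,0,0,0,45]
    - [0,0,-20,0,45]
    - [0,0,-50,0,45]
    - [0,0,-80,0,45]
    - [-30,0,-90,0,45]
    - [-70,0,-90,0,45]
    - [-110,0,-90,0,45]
    - [-150,0,-90,0,45]
    - [-190,0,-90,0,45]
    - [-200,0,-90,0,45]
    - [-200,0,-90,0,45]

```text
time: 8.15
tool_pos: [0.4324, 0.1676, 0.2995]
tcp_rot: [3.141, 0.066, 0.001]
wrist_force: [-0.5, 0.2, 0.0]
width: 0.448
```

Run:
```python
from h import *
import pickle
st(); 
c=cam("scene"); save(c,"s6.png",(250,110,400,260),4); pickle.dump(c,open("s6.pkl","wb"))
t=cam("top"); save(t,"t6.png",(140,110,260,230),5); pickle.dump(t,open("t6.pkl","wb"))
st()
for c in(c,t):
    P=cloud(c);h=hsv(c);x,y,z=P[...,0],P[...,1],P[...,2]
    near=(abs(x-.56)<.14)&(abs(y-.171)<.06)&(c["depth"]>0)
    o=near&(h[...,0]>4)&(h[...,0]<18)&(h[...,1]>150)&(z>.12)
    q=P[o];print(len(q),"orange lo/hi",np.percentile(q,[2,98],axis=0).round(3).tolist())
    k=np.polyfit(q[:,0],q[:,2],1);print("ang",np.pi-np.arctan(k[0]))
    g=near&(h[...,0]>45)&(h[...,0]<85)&(h[...,1]>90)
    b=g&(z>.145)&(z<.16);q=P[b];print("bar",len(q),q.mean(0),cv2.minAreaRect((q[:,:2]*1000).astype(np.float32)))
    w,v=np.linalg.eigh(np.cov(q[:,:2].T));print("bar long dir deg",np.degrees(np.arctan2(v[1,1],v[0,1]))%180)
    q=P[g&(z>.12)&(z<.16)];print("cap",cv2.minEnclosingCircle((q[:,:2]*1000).astype(np.float32)))
```

```text
t 8.15 p [0.4324 0.1676 0.2995] yaw -87.6 tilt [ 7.e-04 -4.e-04 -1.e+00] F [-0.53  0.24  0.02] T [-0.004  0.006 -0.014] w 0.448 q6 1.846
t 8.25 p [0.4344 0.1679 0.2997] yaw -87.64 tilt [ 1.3e-03 -2.0e-04 -1.0e+00] F [-0.27  0.19 -0.22] T [-0.019 -0.035  0.001] w 0.447 q6 1.845
76 orange lo/hi [[0.571, 0.164, 0.157], [0.633, 0.184, 0.245]]
ang 2.201610806299727
bar 116 [0.52314224 0.16979131 0.15142513] ((521.7703247070312, 170.106689453125), (15.173815727233887, 45.589839935302734), 11.379902839660645)
bar long dir deg 96.29147493408689
cap ((522.97998046875, 171.21731567382812), 32.78594207763672)
171 orange lo/hi [[0.567, 0.166, 0.159], [0.628, 0.184, 0.246]]
ang 2.1888211601171124
bar 20 [0.52171218 0.15316682 0.15316092] ((521.6815795898438, 153.20797729492188), (13.480337142944336, 10.940911293029785), 18.9158992767334)
bar long dir deg 20.41216122034723
cap ((524.3624267578125, 160.94549560546875), 29.582691192626953)
```

View pics/s6.png

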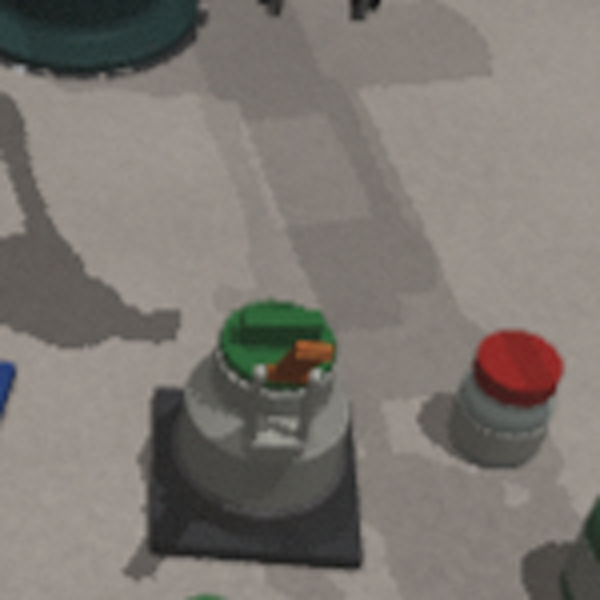

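View pics/t6.png

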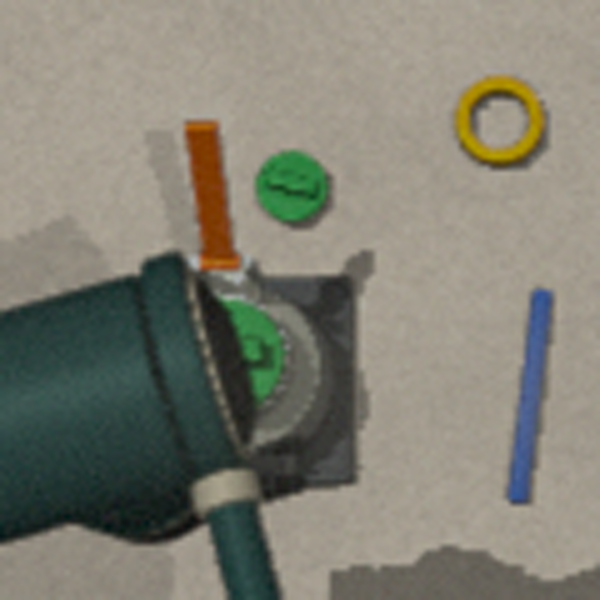

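The tab stands at about 2.2 rad and is clear of the neck. In the scene crop the green bar runs (240,335)-(320,328), and in the top crop the tab runs (200,125)-(220,265). I'll refine the bar's direction next.

Run:
```python
from h import *
import pickle
c=pickle.load(open("s6.pkl","rb"));P=cloud(c);h=hsv(c);x,y,z=P[...,0],P[...,1],P[...,2]
g=(abs(x-.52)<.05)&(abs(y-.171)<.05)&(h[...,0]>45)&(h[...,0]<85)&(h[...,1]>90)&(z>.144)&(z<.158)
q=P[g]
b=np.round((q[:,1])/.003).astype(int)
L=[];Hh=[]
for i in np.unique(b):
    s=q[b==i]; 
    if len(s)>=4: L.append((s[:,1].mean(),s[:,0].min()));Hh.append((s[:,1].mean(),s[:,0].max()))
for A in(L,Hh):
    A=np.array(A)[1:-1]; k=np.polyfit(A[:,0],A[:,1],1); print("dir",90-np.degrees(np.arctan(k[0])),"x at .1705",np.polyval(k,.1705),A.round(4).tolist())
print(rel(.5215,.1707,.20,9),rel(.5215,.1707,.30,9))
st()
```

```text
dir 96.08019700807816 x at .1705 0.5164741216715661 [[0.1528, 0.5196], [0.156, 0.5184], [0.1593, 0.5177], [0.1617, 0.5175], [0.1649, 0.5163], [0.168, 0.5166], [0.1707, 0.5174], [0.1739, 0.5144], [0.177, 0.5164], [0.1798, 0.5132], [0.1829, 0.5116], [0.1861, 0.5167], [0.1887, 0.5179]]
dir 96.14920610286259 x at .1705 0.5277119484066647 [[0.1528, 0.5289], [0.156, 0.5292], [0.1593, 0.5292], [0.1617, 0.5278], [0.1649, 0.5299], [0.168, 0.5282], [0.1707, 0.5277], [0.1739, 0.5275], [0.177, 0.5265], [0.1798, 0.5275], [0.1829, 0.5254], [0.1861, 0.5262], [0.1887, 0.5257]]
(array([87.1,  0.7, 99.8]), np.float64(83.4)) (array([87.2,  0.8, -0.2]), np.float64(83.4))
t 8.25 p [0.4344 0.1679 0.2997] yaw -87.64 tilt [ 1.3e-03 -2.0e-04 -1.0e+00] F [-0.27  0.19 -0.22] T [-0.019 -0.035  0.001] w 0.447 q6 1.845
```

Call:
move_arm:
  steps:
    - [8,0,0,-8,42]
    - [16,0,0,-16,42]
    - [24,0,0,-24,42]
    - [32,0,0,-32,42]
    - [40,0,0,-40,42]
    - [48,0,0,-48,42]
    - [56,0,0,-56,42]
    - [64,0,0,-64,42]
    - [72,0,0,-72,42]
    - [80,0,0,-80,42]
    - [87,0.8,0,-88,42]
    - [87,0.8,0,-95,42]
    - [87,0.8,20,-95,42]
    - [87,0.8,50,-95,42]
    - [87,0.8,80,-95,42]
    - [87,0.8,105,-95,42]
    - [87,0.8,120,-95,42]
    - [87,0.8,125,-95,42]
    - [87,0.8,125,-95,42]
    - [87,0.8,125,-95,42]

```text
time: 10.25
tool_pos: [0.5217, 0.171, 0.1759]
tcp_rot: [2.074, 2.358, 0.003]
wrist_force: [0.8, 0.9, -0.8]
width: 0.417
```

Run:
```python
from h import *
import pickle
st(); 
c=cam("scene"); save(c,"s7.png",(270,120,390,240),5)
st(); print(rel(.5215,.1707,.1365,7.5))
```

```text
t 10.25 p [0.5217 0.171  0.1759] yaw 7.35 tilt [ 2.1e-03  5.0e-04 -1.0e+00] F [ 0.8   0.9  -0.77] T [-0.007 -0.025 -0.007] w 0.417 q6 0.143
t 10.3 p [0.5218 0.171  0.1763] yaw 7.36 tilt [ 2.8e-03  7.0e-04 -1.0e+00] F [ 0.5  -0.12 -0.35] T [ 0.07   0.01  -0.005] w 0.417 q6 0.143
(array([-0.3, -0.4, 39.8]), np.float64(-0.1))
```

View pics/s7.png

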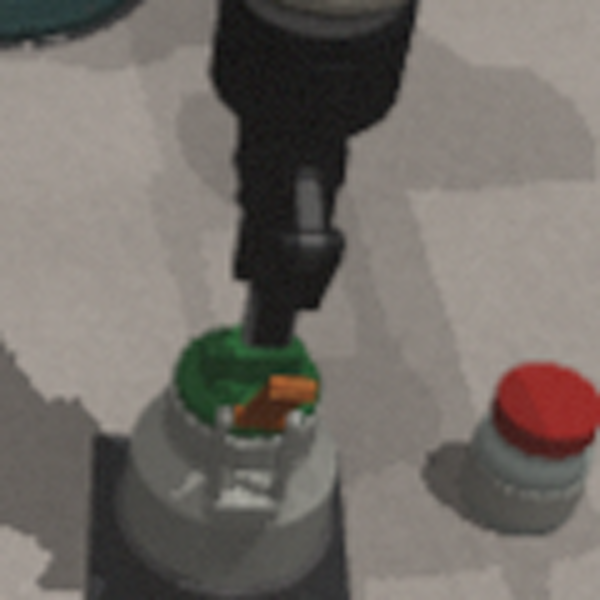

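Call:
move_arm:
  newtons: 25
  steps:
    - [-0.3,-0.4,10,0,42]
    - [-0.3,-0.4,20,0,42]
    - [-0.3,-0.4,30,0,42]
    - [-0.3,-0.4,36,0,42]
    - [-0.3,-0.4,38,0,42]
    - [-0.3,-0.4,38,0,42]
    - [-0.3,-0.4,38,0,42]

```text
time: 11.0
tool_pos: [0.5203, 0.1705, 0.1369]
tcp_rot: [2.074, 2.359, 0.001]
wrist_force: [0.1, -0.4, 0.0]
width: 0.417
```

Run:
```python
from h import *
st(); 
c=cam("scene"); save(c,"s8.png",(270,120,390,240),5)
st(); print(rel(.5215,.1707,.138,7.5))
```

```text
t 11.0 p [0.5203 0.1705 0.1369] yaw 7.36 tilt [ 4.e-04  1.e-04 -1.e+00] F [ 0.13 -0.39  0.01] T [-0.018 -0.011  0.002] w 0.417 q6 0.143
t 11.05 p [0.5204 0.1705 0.1371] yaw 7.36 tilt [ 8.e-04  2.e-04 -1.e+00] F [ 0.49  0.17 -0.29] T [-0.015 -0.03   0.008] w 0.427 q6 0.143
(array([ 0.1,  1.1, -0.9]), np.float64(-0.1))
```

View pics/s8.png

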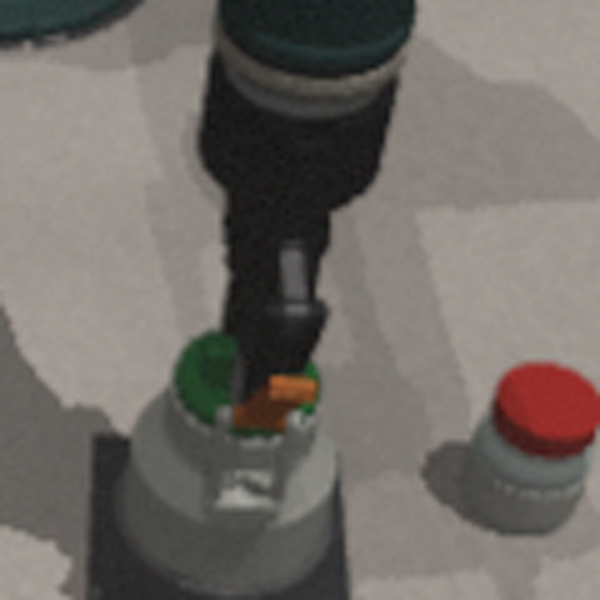

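Call:
move_arm:
  newtons: 25
  steps:
    - [0.1,0.6,-0.7,0,30]
    - [0.1,0.6,-0.7,0,20]
    - [0.1,0.6,-0.7,0,8]
    - [0.1,0.6,-0.7,0,5]
    - [0.1,0.6,-0.7,0,5]
    - [0.1,0.6,-0.7,0,5]

```text
time: 11.65
tool_pos: [0.5207, 0.1707, 0.1378]
tcp_rot: [2.074, 2.359, 0.001]
wrist_force: [-2.1, -0.4, 3.2]
width: 0.159
```

Run:
```python
from h import *
st(); 
c=cam("scene"); save(c,"s9.png",(270,120,390,240),5)
st()
```

```text
t 11.65 p [0.5207 0.1707 0.1378] yaw 7.36 tilt [ 4.e-04  2.e-04 -1.e+00] F [-2.11 -0.42  3.17] T [0.026 0.33  0.011] w 0.159 q6 0.143
t 11.7 p [0.5207 0.1707 0.1377] yaw 7.36 tilt [ 3.e-04  2.e-04 -1.e+00] F [-2.25  0.05  4.53] T [0.001 0.32  0.029] w 0.154 q6 0.143
```

View pics/s9.png

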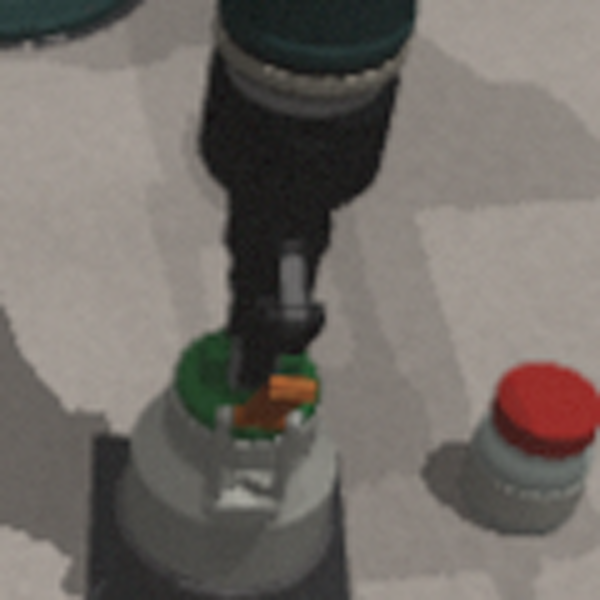

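The width is 13.4 mm, so the bar is gripped. Now I'll unscrew it, using torque z as the stop signal; the shortest possible travel is 23°.

Call:
move_arm:
  steps:
    - [0,0,0,-1,5]
    - [0,0,0,-3,5]
    - [0,0,0,-5,5]
    - [0,0,0,-7,5]
    - [0,0,0,-9,5]
    - [0,0,0,-11,5]
    - [0,0,0,-13,5]
    - [0,0,0,-15,5]
    - [0,0,0,-16,5]

```text
time: 12.6
tool_pos: [0.5218, 0.1706, 0.138]
tcp_rot: [1.723, 2.625, 0.002]
wrist_force: [0.7, -0.5, 4.6]
width: 0.153
```

Run:
```python
from h import *
st(); 
c=cam("scene"); save(c,"s10.png",(270,120,390,240),5)
st()
```

```text
t 12.6 p [0.5218 0.1706 0.138 ] yaw 23.44 tilt [ 2.6e-03  2.0e-04 -1.0e+00] F [ 0.75 -0.51  4.56] T [-0.077 -0.229 -0.03 ] w 0.153 q6 -0.138
t 12.65 p [0.5217 0.1706 0.1379] yaw 23.45 tilt [ 2.4e-03  2.0e-04 -1.0e+00] F [ 1.54 -0.41  4.08] T [-0.065 -0.198 -0.032] w 0.154 q6 -0.138
```

View pics/s10.png

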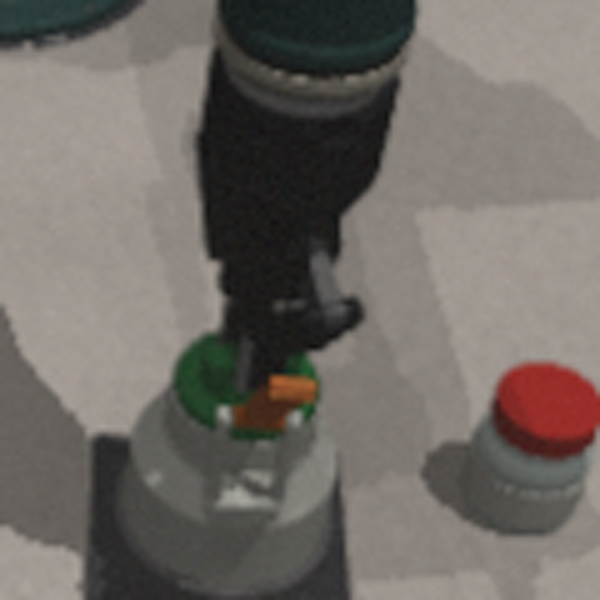

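Call:
move_arm:
  steps:
    - [0,0,0,-1,5]
    - [0,0,0,-2,5]
    - [0,0,0,-2.5,5]
    - [0,0,0,-2.5,5]

```text
time: 13.05
tool_pos: [0.5214, 0.1707, 0.1378]
tcp_rot: [1.667, 2.661, 0.002]
wrist_force: [3.0, 0.0, 3.7]
width: 0.157
```

```bash
cat > s.py <<'E'
from h import *
T=[]
for i in range(6):
    s=bot.read_state();T.append(np.r_[s["wrist_force"],s["torque"]])
st();print(np.mean(T,0).round(3))
E
python3 s.py
```

```text
t 13.05 p [0.5214 0.1707 0.1378] yaw 25.87 tilt [ 1.8e-03  3.0e-04 -1.0e+00] F [2.98 0.01 3.67] T [-0.017 -0.669 -0.061] w 0.157 q6 -0.18
[ 2.981  0.013  3.669 -0.017 -0.669 -0.061]
```

Call:
move_arm:
  steps:
    - [0,0,0,-1,5]
    - [0,0,0,-2,5]
    - [0,0,0,-2.5,5]

```text
time: 13.35
tool_pos: [0.521, 0.1707, 0.1376]
tcp_rot: [1.608, 2.698, 0.001]
wrist_force: [3.6, 0.3, 4.6]
width: 0.155
```

```bash
python3 s.py
```

```text
t 13.35 p [0.521  0.1707 0.1376] yaw 28.42 tilt [ 8.e-04  3.e-04 -1.e+00] F [3.59 0.34 4.6 ] T [ 0.049 -0.71  -0.056] w 0.155 q6 -0.225
[ 3.591  0.342  4.599  0.049 -0.71  -0.056]
```

Call:
move_arm:
  steps:
    - [0,0,0,-1,5]
    - [0,0,0,-2,5]
    - [0,0,0,-2.5,5]

```text
time: 13.65
tool_pos: [0.5206, 0.1706, 0.1374]
tcp_rot: [-1.549, -2.733, -0.0]
wrist_force: [4.4, 0.2, 4.5]
width: 0.156
```

```bash
python3 s.py
```

```text
t 13.65 p [0.5206 0.1706 0.1374] yaw 30.92 tilt [ 0.e+00  2.e-04 -1.e+00] F [4.35 0.16 4.46] T [-0.01  -0.682 -0.033] w 0.156 q6 -0.269
[ 4.351  0.159  4.465 -0.01  -0.682 -0.033]
```

Call:
move_arm:
  steps:
    - [0,0,0,-1,5]
    - [0,0,0,-2,5]
    - [0,0,0,-2.5,5]

```text
time: 13.95
tool_pos: [0.5204, 0.1705, 0.1373]
tcp_rot: [-1.489, -2.766, 0.001]
wrist_force: [2.2, -0.2, 4.5]
width: 0.156
```

```bash
python3 s.py; python3 -c "
from h import *
save(cam('scene'),'s11.png',(290,170,350,230),8)"
```

```text
t 13.95 p [0.5204 0.1705 0.1373] yaw 33.42 tilt [-6.e-04 -1.e-04 -1.e+00] F [ 2.23 -0.25  4.48] T [ 0.028 -0.603 -0.04 ] w 0.156 q6 -0.312
[ 2.23  -0.247  4.48   0.028 -0.603 -0.04 ]
```

View pics/s11.png

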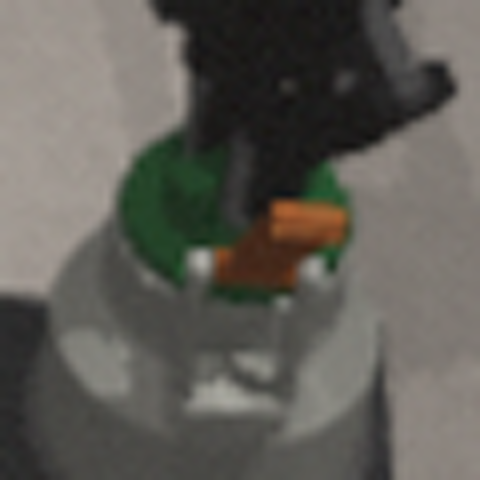

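The bar end at (190,195) turns with the jaws. I'll keep going, checking after each step.

Call:
move_arm:
  steps:
    - [0,0,0,-1,5]
    - [0,0,0,-2,5]
    - [0,0,0,-2.5,5]

```text
time: 14.3
tool_pos: [0.5203, 0.1705, 0.1372]
tcp_rot: [-1.428, -2.798, 0.001]
wrist_force: [2.1, -0.6, 4.5]
width: 0.155
```

```bash
python3 s.py
```

```text
t 14.3 p [0.5203 0.1705 0.1372] yaw 35.92 tilt [-7.e-04 -2.e-04 -1.e+00] F [ 2.14 -0.61  4.54] T [-0.018 -0.413 -0.032] w 0.155 q6 -0.356
[ 2.143 -0.607  4.54  -0.018 -0.413 -0.032]
```

Call:
move_arm:
  steps:
    - [0,0,0,-1,5]
    - [0,0,0,-2,5]
    - [0,0,0,-2.5,5]

```text
time: 14.6
tool_pos: [0.5203, 0.1704, 0.1372]
tcp_rot: [-1.367, -2.828, 0.001]
wrist_force: [1.5, -0.9, 4.0]
width: 0.15
```

```bash
python3 s.py
```

```text
t 14.6 p [0.5203 0.1704 0.1372] yaw 38.42 tilt [-7.e-04 -2.e-04 -1.e+00] F [ 1.54 -0.91  3.99] T [-0.088 -0.259 -0.035] w 0.15 q6 -0.399
[ 1.54  -0.914  3.986 -0.088 -0.259 -0.035]
```

Call:
move_arm:
  steps:
    - [0,0,0,-1,5]
    - [0,0,0,-2,5]
    - [0,0,0,-2.5,5]

```text
time: 14.9
tool_pos: [0.5204, 0.1705, 0.1373]
tcp_rot: [-1.305, -2.857, 0.001]
wrist_force: [1.0, -1.0, 5.1]
width: 0.155
```

```bash
python3 s.py
```

```text
t 14.9 p [0.5204 0.1705 0.1373] yaw 40.92 tilt [-5.e-04 -2.e-04 -1.e+00] F [ 0.96 -1.03  5.07] T [-0.191 -0.172 -0.076] w 0.155 q6 -0.443
[ 0.956 -1.026  5.07  -0.191 -0.172 -0.076]
```

Call:
move_arm:
  steps:
    - [0,0,0,-1,5]
    - [0,0,0,-2,5]
    - [0,0,0,-2.5,5]

```text
time: 15.2
tool_pos: [0.5205, 0.1705, 0.1373]
tcp_rot: [-1.242, -2.885, 0.0]
wrist_force: [1.0, -1.1, 5.4]
width: 0.157
```

```bash
python3 s.py
```

```text
t 15.2 p [0.5205 0.1705 0.1373] yaw 43.42 tilt [-2.e-04 -1.e-04 -1.e+00] F [ 1.   -1.11  5.44] T [-0.073 -0.102 -0.03 ] w 0.157 q6 -0.487
[ 0.999 -1.112  5.44  -0.073 -0.102 -0.03 ]
```

Call:
move_arm:
  steps:
    - [0,0,0,-1,5]
    - [0,0,0,-2,5]
    - [0,0,0,-2.5,5]

```text
time: 15.5
tool_pos: [0.5206, 0.1707, 0.1374]
tcp_rot: [-1.179, -2.912, -0.001]
wrist_force: [1.0, 0.0, 4.2]
width: 0.156
```

```bash
python3 s.py
```

```text
t 15.5 p [0.5206 0.1707 0.1374] yaw 45.9 tilt [-0.e+00  4.e-04 -1.e+00] F [1.04 0.01 4.21] T [ 0.108 -0.118 -0.195] w 0.156 q6 -0.53
[ 1.045  0.005  4.207  0.108 -0.118 -0.195]
```

Torque rose to −0.195. I'll take 1° steps from here.

Call:
move_arm:
  steps:
    - [0,0,0,-0.5,5]
    - [0,0,0,-1,5]
    - [0,0,0,-1,5]

```text
time: 15.8
tool_pos: [0.5206, 0.1707, 0.1374]
tcp_rot: [-1.155, -2.921, -0.001]
wrist_force: [0.4, 0.9, 3.8]
width: 0.151
```

```bash
python3 s.py; python3 -c "
from h import *
save(cam('scene'),'s12.png',(290,170,350,230),8)"; python3 s.py
```

```text
t 15.8 p [0.5206 0.1707 0.1374] yaw 46.85 tilt [-0.e+00  5.e-04 -1.e+00] F [0.37 0.93 3.77] T [ 0.158 -0.206 -0.374] w 0.151 q6 -0.547
[ 0.369  0.929  3.768  0.158 -0.206 -0.374]
t 15.85 p [0.5206 0.1707 0.1373] yaw 46.84 tilt [-0.e+00  4.e-04 -1.e+00] F [0.51 0.73 3.43] T [ 0.219 -0.18  -0.363] w 0.156 q6 -0.547
[ 0.506  0.728  3.43   0.219 -0.18  -0.363]
```

View pics/s12.png

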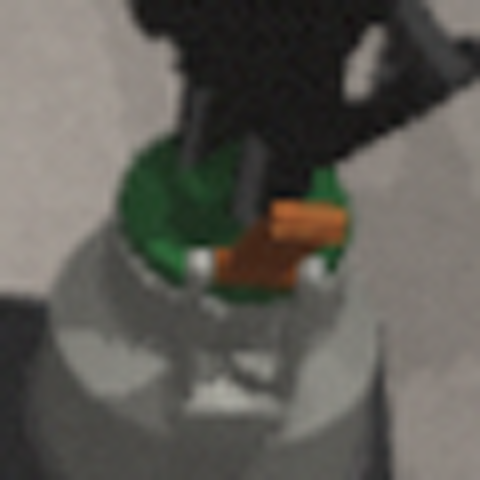

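The stop is felt: torque is −0.37 at about 39° of turn, against friction of about 0.05 so far. I'll back off 1.5° to unload it, then lift a little.

Call:
move_arm:
  steps:
    - [0,0,0,0.7,5]
    - [0,0,0,1.5,5]
    - [0,0,-0.5,1.5,5]
    - [0,0,-1,1.5,5]
    - [0,0,-1.5,1.5,5]
    - [0,0,-2,1.5,5]
    - [0,0,-2,1.5,5]

```text
time: 16.55
tool_pos: [0.5205, 0.1706, 0.1393]
tcp_rot: [-1.193, -2.906, -0.0]
wrist_force: [1.2, 1.8, 0.8]
width: 0.156
```

```bash
python3 s.py
```

```text
t 16.55 p [0.5205 0.1706 0.1393] yaw 45.36 tilt [-2.e-04  2.e-04 -1.e+00] F [1.16 1.82 0.76] T [ 0.432 -0.347 -0.05 ] w 0.156 q6 -0.521
[ 1.156  1.824  0.755  0.432 -0.347 -0.05 ]
```

Call:
move_arm:
  steps:
    - [0,0,-0.7,0,5]
    - [0,0,-1.5,0,5]
    - [0,0,-2,0,5]
    - [0,0,-2,0,5]

```text
time: 16.95
tool_pos: [0.5206, 0.1706, 0.1413]
tcp_rot: [-1.193, -2.906, -0.0]
wrist_force: [2.2, 2.5, -1.1]
width: 0.154
```

```bash
python3 s.py;python3 -c "
from h import *
save(cam('scene'),'s13.png',(290,170,350,230),8)"
```

```text
t 16.95 p [0.5206 0.1706 0.1413] yaw 45.36 tilt [-1.e-04  1.e-04 -1.e+00] F [ 2.21  2.5  -1.12] T [ 0.539 -0.435 -0.121] w 0.154 q6 -0.521
[ 2.215  2.502 -1.115  0.539 -0.435 -0.121]
```

View pics/s13.png

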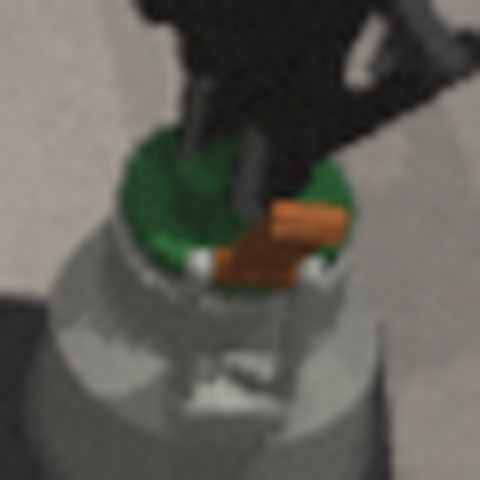

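Call:
move_arm:
  steps:
    - [0,0,-1,0,5]
    - [0,0.5,-2,0,5]
    - [0,0.5,-3,0,5]
    - [0,0.5,-4,0,5]
    - [0,0.5,-5,0,5]
    - [0,0.5,-5,0,5]

```text
time: 17.6
tool_pos: [0.5206, 0.1706, 0.1466]
tcp_rot: [-1.193, -2.906, 0.001]
wrist_force: [0.8, 1.2, -1.9]
width: 0.153
```

```bash
python3 s.py
```

```text
t 17.6 p [0.5206 0.1706 0.1466] yaw 45.36 tilt [-8.e-04 -5.e-04 -1.e+00] F [ 0.82  1.21 -1.9 ] T [ 0.254 -0.152  0.029] w 0.153 q6 -0.52
[ 0.821  1.212 -1.903  0.254 -0.152  0.029]
```

Free and rising; Fz is about the cap's weight. Lifting clear now.

Call:
move_arm:
  steps:
    - [0,0,-2,0,5]
    - [0,0,-5,0,5]
    - [0,0,-9,0,5]
    - [0,0,-14,0,5]
    - [0,0,-22,0,5]
    - [0,0,-35,0,5]
    - [0,0,-50,0,5]
    - [0,0,-70,0,5]
    - [0,0,-90,0,5]
    - [0,0,-100,0,5]
    - [0,0,-100,0,5]

```text
time: 18.7
tool_pos: [0.5225, 0.1714, 0.2494]
tcp_rot: [1.192, 2.902, 0.005]
wrist_force: [-0.4, 0.5, -1.1]
width: 0.157
```

```bash
python3 s.py
python3 - <<'E'
from h import *
import pickle
c=cam('scene'); save(c,'s14.png',(200,60,400,260),3); pickle.dump(c,open("s14.pkl","wb"))
c=pickle.load(open("top0.pkl","rb"));P=cloud(c)
for n in("top","scene"):
    c=pickle.load(open(n+"0.pkl","rb"));P=cloud(c);x,y,z=P[...,0],P[...,1],P[...,2]
    m=(c["depth"]>0)&(z>.007)&(z<.02)&(np.hypot(x-.4925,y+.18)<.075)
    q=P[m][:,:2]
    from scipy.optimize import least_squares
    f=least_squares(lambda p:np.hypot(*(q-p[:2]).T)-p[2],[.49,-.18,.056],loss="soft_l1",f_scale=.002); print("rim circle",f.x, len(q))
print(rel(.4925,-.18,.23,-90))
E
```

```text
t 18.7 p [0.5225 0.1714 0.2494] yaw 45.36 tilt [ 0.0049  0.0014 -1.    ] F [-0.36  0.51 -1.08] T [-0.005 -0.053  0.018] w 0.157 q6 -0.52
[-0.358  0.513 -1.078 -0.005 -0.053  0.018]
rim circle [ 0.49376511 -0.18104465  0.04872972] 357
rim circle [ 0.49270588 -0.18023527  0.05559883] 272
(array([-226. , -270.3,   17.4]), np.float64(-44.6))
```

View pics/s14.png

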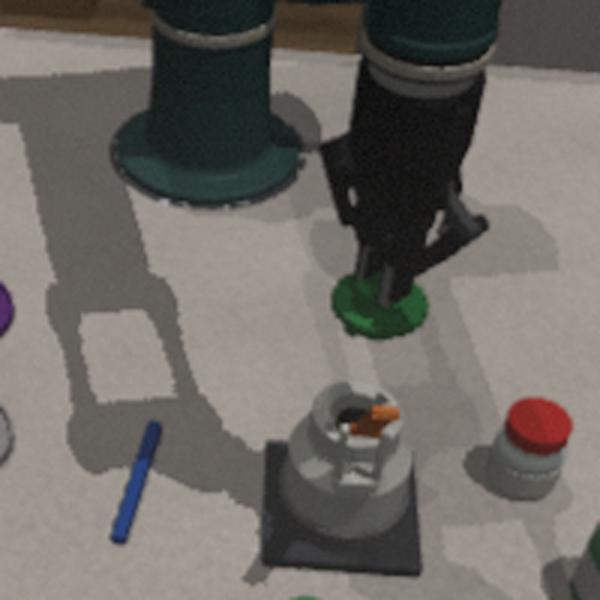

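The cap is off and held level at (380,305). The neck is open and the tab is still back. Moving over to the steel dish.

Run:
```python
from h import *
st();print(rel(.493,-.1805,.10,45.36),rel(.493,-.1805,.034,45.36))
```

```text
t 18.75 p [0.5216 0.1711 0.2477] yaw 45.36 tilt [ 2.4e-03  6.0e-04 -1.0e+00] F [-0.38 -0.18 -1.1 ] T [-0.011  0.077 -0.042] w 0.157 q6 -0.52
(array([-226.5, -270.6,  147.4]), np.float64(-0.0)) (array([-226.4, -270.7,  213.4]), np.float64(-0.0))
```

Call:
move_arm:
  steps:
    - [-6,-7,0,0,5]
    - [-19,-23,0,0,5]
    - [-38,-45,0,0,5]
    - [-58,-69,0,0,5]
    - [-78,-93,0,0,5]
    - [-98,-117,0,0,5]
    - [-118,-141,0,0,5]
    - [-138,-165,0,0,5]
    - [-158,-189,10,0,5]
    - [-178,-213,30,0,5]
    - [-198,-237,55,0,5]
    - [-212,-253,80,0,5]
    - [-222,-265,105,0,5]
    - [-226,-270,125,0,5]
    - [-226.5,-270.6,140,0,5]
    - [-226.5,-270.6,147,0,5]
    - [-226.5,-270.6,147,0,5]
    - [-226.5,-270.6,147,0,5]
    - [-226.5,-270.6,147,0,5]

```text
time: 20.65
tool_pos: [0.4931, -0.1808, 0.1007]
tcp_rot: [1.191, 2.904, -0.0]
wrist_force: [0.9, 0.2, -0.5]
width: 0.151
```

Run:
```python
from h import *
import pickle
st();c=cam('scene'); save(c,'s15.png',(130,130,250,250),5)
P=cloud(c);h=hsv(c);x,y,z=P[...,0],P[...,1],P[...,2]
g=(abs(x-.493)<.08)&(abs(y+.18)<.08)&(h[...,0]>45)&(h[...,0]<85)&(h[...,1]>90)&(c["depth"]>0)
q=P[g];print("cap z",np.percentile(q[:,2],[2,20,50,80,98]).round(4),cv2.minEnclosingCircle((q[:,:2]*1000).astype(np.float32)))
st();print(rel(.493,-.1805,.036,45.36))
```

```text
t 20.65 p [ 0.4931 -0.1808  0.1007] yaw 45.4 tilt [ 2.2e-03 -9.0e-04 -1.0e+00] F [ 0.91  0.23 -0.53] T [-0.041  0.008  0.025] w 0.151 q6 -1.191
cap z [0.09   0.0941 0.0958 0.1038 0.4845] ((485.2010498046875, -172.1815185546875), 77.62492370605469)
t 20.7 p [ 0.493  -0.1808  0.1007] yaw 45.4 tilt [ 2.2e-03 -9.0e-04 -1.0e+00] F [ 0.36  0.62 -0.63] T [ 0.051 -0.034 -0.016] w 0.154 q6 -1.191
(array([ 0.4,  0.1, 64.7]), np.float64(0.0))
```

View pics/s15.png

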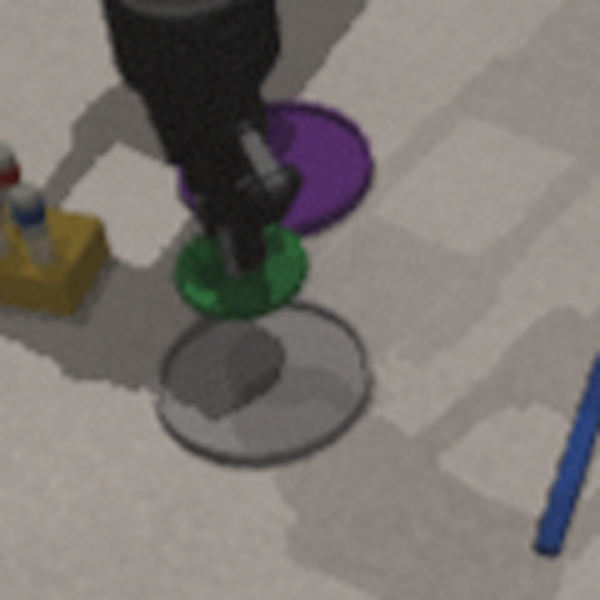

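The cap is over the steel dish. Its disc top is at z=0.0955 for TCP 0.1007, so it should touch at TCP≈0.0317.

Call:
move_arm:
  steps:
    - [0,0,10,0,5]
    - [0,0,25,0,5]
    - [0,0,40,0,5]
    - [0,0,52,0,5]
    - [0,0,60,0,5]
    - [0,0,64,0,5]
    - [0,0,66,0,5]
    - [0,0,66,0,5]
    - [0,0,66,0,5]

```text
time: 21.6
tool_pos: [0.4925, -0.181, 0.0339]
tcp_rot: [1.193, 2.905, 0.0]
wrist_force: [0.2, -0.5, -0.4]
width: 0.154
```

```bash
python3 s.py
```

```text
t 21.6 p [ 0.4925 -0.181   0.0339] yaw 45.36 tilt [ 1.1e-03 -4.0e-04 -1.0e+00] F [ 0.19 -0.52 -0.37] T [-0.013 -0.068  0.005] w 0.154 q6 -1.191
[ 0.188 -0.521 -0.369 -0.013 -0.068  0.005]
```

Call:
move_arm:
  steps:
    - [0,0,0.5,0,5]
    - [0,0,1,0,5]
    - [0,0,1.5,0,5]
    - [0,0,1.5,0,5]

```text
time: 22.0
tool_pos: [0.4922, -0.1809, 0.0323]
tcp_rot: [1.193, 2.906, -0.0]
wrist_force: [-0.3, -0.9, 1.1]
width: 0.153
```

```bash
python3 s.py
```

```text
t 22.0 p [ 0.4922 -0.1809  0.0323] yaw 45.36 tilt [ 5.e-04 -3.e-04 -1.e+00] F [-0.28 -0.9   1.13] T [-0.015  0.118 -0.   ] w 0.153 q6 -1.191
[-0.284 -0.897  1.126 -0.015  0.118 -0.   ]
```

Light contact. Another millimetre to seat it.

Call:
move_arm:
  steps:
    - [0,0,0.5,0,5]
    - [0,0,0.8,0,5]
    - [0,0,0.8,0,5]

```text
time: 22.3
tool_pos: [0.4923, -0.1811, 0.0322]
tcp_rot: [1.193, 2.906, -0.0]
wrist_force: [-2.3, 0.8, 7.6]
width: 0.151
```

```bash
python3 s.py; python3 -c "
from h import *
save(cam('scene'),'s16.png',(130,130,250,250),5)"
```

```text
t 22.3 p [ 0.4923 -0.1811  0.0322] yaw 45.36 tilt [ 3.e-04 -4.e-04 -1.e+00] F [-2.27  0.78  7.55] T [0.136 0.443 0.102] w 0.151 q6 -1.191
[-2.272  0.777  7.552  0.136  0.443  0.102]
```

View pics/s16.png

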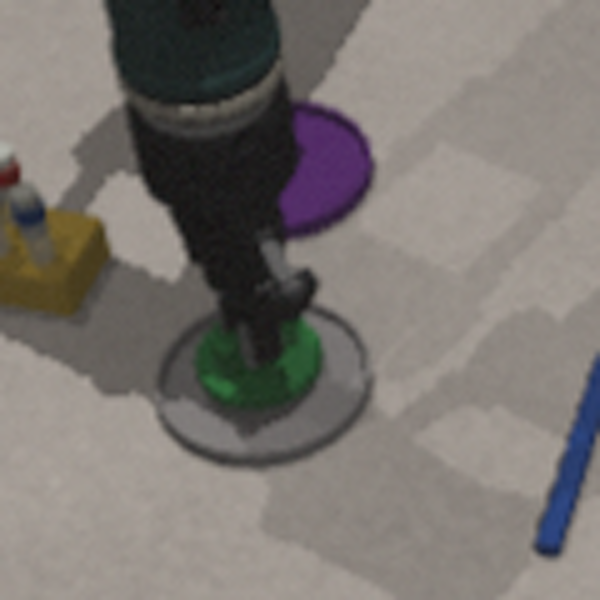

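Call:
move_arm:
  steps:
    - [0,0,-0.5,0,18]
    - [0,0,-0.5,0,25]
    - [0,0,-0.5,0,40]
    - [0,0,-0.5,0,42]
    - [0,0,-0.5,0,42]
    - [0,0,-8,0,42]
    - [0,0,-25,0,42]
    - [0,0,-60,0,42]
    - [0,0,-100,0,42]
    - [0,0,-140,0,42]
    - [0,-30,-160,0,42]
    - [0,-70,-180,0,42]
    - [0,-110,-180,0,42]
    - [0,-130,-180,0,42]
    - [0,-130,-180,0,42]

```text
time: 23.85
tool_pos: [0.3992, -0.2748, 0.212]
tcp_rot: [1.198, 2.903, -0.001]
wrist_force: [-1.2, -0.2, -0.0]
width: 0.418
```

Run:
```python
from h import *
st()
c=cam('scene'); save(c,'s17.png',None,1.5); save(c,'s17c.png',(130,150,250,250),5)
t=cam('top'); save(t,'t17.png',None,1.5)
for n,c in(("scene",c),("top",t)):
    P=cloud(c);h=hsv(c);x,y,z=P[...,0],P[...,1],P[...,2]
    g=(abs(x-.493)<.06)&(abs(y+.18)<.06)&(h[...,0]>45)&(h[...,0]<85)&(h[...,1]>90)&(c["depth"]>0)&(z<.1)
    q=P[g]
    if len(q)>20: print(n,"cap z",np.percentile(q[:,2],[2,50,98]).round(4),cv2.minEnclosingCircle((q[:,:2]*1000).astype(np.float32)))
    o=(abs(x-.6)<.1)&(abs(y-.171)<.06)&(h[...,0]>4)&(h[...,0]<18)&(h[...,1]>150)&(z>.12)&(z<.3)
    q=P[o];k=np.polyfit(q[:,0],q[:,2],1);print("tab ang",np.pi-np.arctan(k[0]))
    m=((c["depth"]>0)&(z>.006)&(x>.3)&(x<.75)&(y>-.45)&(y<.45)&(z<.2)).astype(np.uint8)
    N,L,S,C=cv2.connectedComponentsWithStats(m)
    for i in range(1,N):
        if S[i,4]>100: q=P[L==i]; print(" ",q.mean(0).round(3))
```

```text
t 23.85 p [ 0.3992 -0.2748  0.212 ] yaw 45.16 tilt [ 5.0e-04 -1.2e-03 -1.0e+00] F [-1.18 -0.19 -0.04] T [0.052 0.029 0.034] w 0.418 q6 -1.442
scene cap z [0.0227 0.0282 0.0487] ((494.3063659667969, -179.67982482910156), 32.814361572265625)
tab ang 2.236667714975545
  [ 0.438 -0.352  0.042]
  [ 0.358 -0.216  0.01 ]
  [ 0.547 -0.382  0.05 ]
  [0.55  0.167 0.065]
  [ 0.498 -0.178  0.023]
  [0.472 0.323 0.053]
  [ 0.522 -0.005  0.013]
  [0.594 0.379 0.069]
  [0.647 0.148 0.019]
  [0.692 0.02  0.016]
tab ang 2.196473714180992
  [0.689 0.02  0.017]
  [0.643 0.148 0.018]
  [0.573 0.378 0.079]
  [0.518 0.165 0.07 ]
  [ 0.554 -0.389  0.042]
  [ 0.516 -0.004  0.013]
  [ 0.491 -0.18   0.021]
  [0.457 0.322 0.063]
  [ 0.348 -0.208  0.01 ]
```

View pics/s17.png

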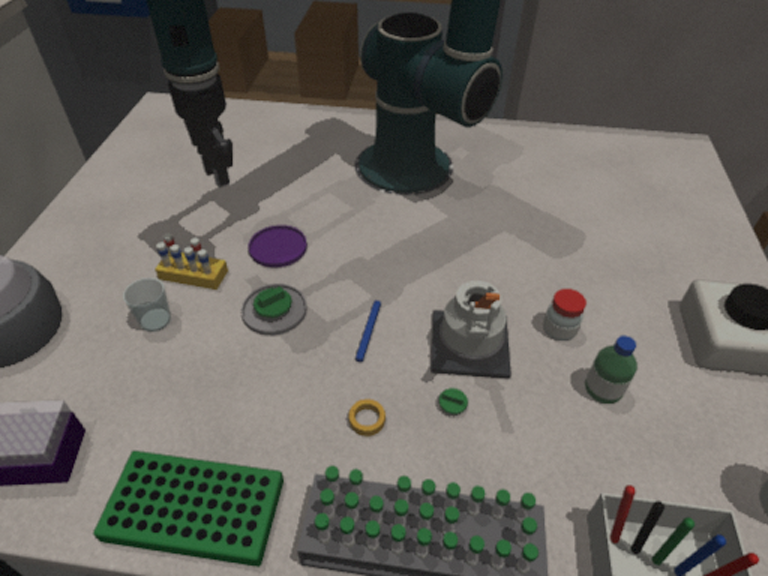

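View pics/s17c.png

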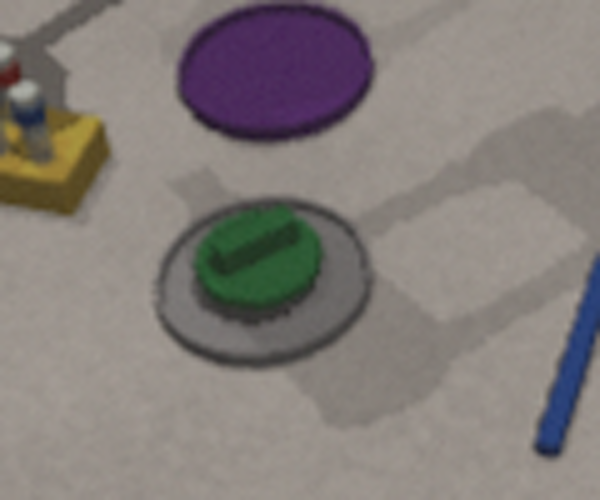

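The cap sits bar up in the steel dish at (272,300). The tab is back at about 2.2 rad, the bystanders haven't moved and the arm is clear. Handing in.

```bash
python3 -c "
from h import *
print(bot.finish_job())"
```

```text
the job is handed in; nothing more can be done
None
```

The bottle is open, and the green cap is in the steel dish, grip bar up. I handed the job in at about 24 s of the 72 s allowed, and no verdict is reported.

- **Tab:** I pinched it by its sides and swung it back. It still measured about 2.2 rad at the end, past the 1.8 rad needed but short of its 2.5 rad stop.
- **Cap:** I unscrewed it about 39° (0.68 rad). Torque climbed to about 0.37 N m at the stop, against a 0.9 N m limit, so I backed off 1.5° before lifting. It came out with only small forces.
- **Placing:** I lowered it until it touched, pressing with about 7.5 N of the 40 N allowed, then released it.

In the last pictures the cap sits level at about (0.494, -0.180), within 2 mm of the dish's measured centre. No bystander had visibly moved, and the arm was clear of everything. The cameras disagreed slightly on the tab (2.24 rad from one, 2.20 from the other). The beaker and tube rack measured up to 1 cm different from the first view, because the arm hid parts of them differently. I put that down to the view, since the pictures show both where they stood. No check failed.

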